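# Switch the turning bench on in order

### The arm

A 7-joint arm with a two-finger parallel gripper is mounted at the origin on the work surface; the furniture and walls round the work are solid. World frame = base frame: x ahead of the robot, y to its left, z up, the work surface at z = 0. Lengths are in m, angles in rad, forces in N, time in s.
With the tool pointing down it reaches from about 0.35 to 0.9 m from the base axis. Payload 8.1 kg.
Tool frame: the origin (TCP) lies at the very end of the fingers, on their centre line; the grasp point (between the pads) lies 19 mm behind it; z points along the fingers, y is the line along which they close (so a half turn about z gives the same grasp; the last joint's range is limited). The gripper opens to 92 mm and grips with 3 to 60 N. Pads are 19 mm wide; open, the fingers measure 130 mm over their backs; the gripper's body (75 mm by 190 mm) begins 47 mm behind the grasp point.
Start: joints at [-1.215, 0.434, 0.025, 1.573, -0.012, 1.134, -0.075], TCP at [0.277, 0.56, 0.227] pointing down, gripper open.
Joint ranges: [-2.62, 2.62], [-0.44, 2.09], [-1.27, 1.32], [0.08, 2.57], [-1.32, 4.46], [0.12, 2], [-2.74, 2.74]. Speed limits (rad/s): [2.22, 2.22, 3.01, 3.01, 3.14, 3.14, 3.14].

### API

Orientations are given as a rotation vector (axis times angle).
In Python, from cell import arm gives the robot as it stands.
- The arm moves only by the tool jog_arm, never from a script. Its argument "rows" is a list of rows, each a list of 3 entries, a list of its own where there are three numbers: the shift along the world's x, y, z in cm, then the turn, a rotation vector about the world's x, y, z in degrees, then the opening, from 0 (shut) to 1 (fully open). A call has 1 to 8 rows; each row is the pose to reach, as a shift and turn from the pose commanded when the call began; what a row does not reach only later rows make up. A row lasts 1/8 s, in which the tool goes at most 62.5 mm and 10.7 degrees, less where a joint would pass 70% of its speed; a pose out of reach is approached as far as the arm can. A call with a gripper value outside its range is refused whole. The fingers move at their own pace and stop on an object; "newtons" is the grip in N (left out, the last holds). Time passes only in rows, so rows that repeat a pose let the fingers close. It gives the time, the measured TCP pose, the force, the opening and the grip force at its end, in the units of the state.
- arm.observe(): the state, without advancing time (a new reading comes with each control period).
- arm.get_image(name): name is "scene" or "top" or "wrist"; returns a dict with "img" (420x560x3 uint8, red, green, blue), "depth" (420x560 float32, m along the optical axis (not along the pixel's ray), 0 where there is no reading), "fx", "fy", "cx", "cy" (pixels), "rvec" (rotation vector, rad) and "tvec" (3), from world to camera coordinates, as OpenCV has them; the wrist camera has in their place "mount" (4x4, takes a point from camera to tool coordinates, whose origin is the TCP and whose axes are the flange's). Camera axes: x right, y down, z forward; pixel columns grow to the right and rows downward; lengths in m; the calibration is good to about 2 mm. A picture is of the moment at which its call begins: read the wrist's pose just before it.
- arm.sign_off(): hands the job in; it is judged then, once.
The state is a dict: "clock": time; "joints": joint angles; "dq": joint speeds; "joint_efforts": joint torques, N m; "position": TCP position; "ee_rot": TCP orientation; "force": force on the tool from outside, world axes, zero at the start; "ft_torque": the same for the moment, N m; "width": opening from 0.0 (shut) to 1.0 (fully open); "gripper_force": force on a finger pad.
Only numpy, scipy, OpenCV 4.12 (cv2) and the standard library are available. Lean on these libraries where they do the work, as an engineer would, in place of code of your own. Each camera call takes 0.05 s, during which the arm holds its last target. There are 200 camera calls.

### The job

Get the bench ready for turning: with the closed fingertips, lightly press the button of the blue switch (air cleaner), then the green (dust extractor), then the yellow (lathe), each far enough that it clearly goes down and stays down. Only press the buttons from above: do not pick up, push about or tip the switches, and leave the red stop button and everything else on the bench alone.

Things in the scene. Friction and masses are not known exactly. Their poses are not given: they have to be found in the camera images.
- blue_puck: loose wireless switch (air cleaner): round grey puck, 84 mm across, 34.5 mm high without its button, about 0.4 kg, on a rubber foot; one big blue button, 54 mm across, on top. Origin: centre of its underside; z up
- blue_top (a point): centre of the flat top face of the blue button (it moves with the button cap); 59 mm above the bench while the button is out
- blue_button (a joint): how far the blue button is latched down (m): 0 out, 0.012 at its end; on from 0.006. Its cap rides on a spring (2 N per mm, 9 mm deep): it gives about 2 mm, then at 3.5 N cap and latch go straight down together; released, the latch stays and the cap rises those 2 mm. Past the end the spring gives on (about 15 N when the cap is 19 mm down), then is rigid. Keep well under 25 N
- green_puck: loose wireless switch (dust extractor): round grey puck, 84 mm across, 34.5 mm high without its button, about 0.4 kg, on a rubber foot; one big green button, 54 mm across, on top. Origin: centre of its underside; z up
- green_top (a point): centre of the flat top face of the green button (it moves with the button cap); 59 mm above the bench while the button is out
- green_button (a joint): how far the green button is latched down (m): 0 out, 0.012 at its end; on from 0.006. Its cap rides on a spring (2 N per mm, 9 mm deep): it gives about 2 mm, then at 3.5 N cap and latch go straight down together; released, the latch stays and the cap rises those 2 mm. Past the end the spring gives on (about 15 N when the cap is 19 mm down), then is rigid. Keep well under 25 N
- yellow_puck: loose wireless switch (lathe): round grey puck, 84 mm across, 34.5 mm high without its button, about 0.4 kg, on a rubber foot; one big yellow button, 54 mm across, on top. Origin: centre of its underside; z up
- yellow_top (a point): centre of the flat top face of the yellow button (it moves with the button cap); 59 mm above the bench while the button is out
- yellow_button (a joint): how far the yellow button is latched down (m): 0 out, 0.012 at its end; on from 0.006. Its cap rides on a spring (2 N per mm, 9 mm deep): it gives about 2 mm, then at 3.5 N cap and latch go straight down together; released, the latch stays and the cap rises those 2 mm. Past the end the spring gives on (about 15 N when the cap is 19 mm down), then is rigid. Keep well under 25 N
- red_puck: loose wireless switch (stop switch, to be left alone): round grey puck, 84 mm across, 34.5 mm high without its button, about 0.4 kg, on a rubber foot; one big red button, 54 mm across, on top. Origin: centre of its underside; z up
- red_top (a point): centre of the flat top face of the red button (it moves with the button cap); 59 mm above the bench while the button is out
- red_button (a joint): how far the red button is latched down (m): 0 out, 0.012 at its end; on from 0.006. Its cap rides on a spring (2 N per mm, 9 mm deep): it gives about 2 mm, then at 3.5 N cap and latch go straight down together; released, the latch stays and the cap rises those 2 mm. Past the end the spring gives on (about 15 N when the cap is 19 mm down), then is rigid. Keep well under 25 N
- wax_tin: bystander, loose: round wax tin, white with a green lid, 63 mm across, 35 mm high; origin at its underside
- screwdriver: bystander, loose: red-handled screwdriver lying on the bench, 206 mm long, 29 mm high; origin at its underside
- battery: bystander, loose: black tool battery, 74x117x44 mm; origin at its underside
- tape_measure: bystander, loose: yellow-orange tape measure standing on edge, 36x79x65 mm; origin at its underside
- offcut: bystander, loose: sawn wooden offcut, 30x90x28 mm; origin at its underside
- spanner: bystander, loose: steel spanner lying flat, 29x146x8 mm; origin at its underside
- cabinet_corner (a point): upper near left corner (to about 15 mm) of the fixed wooden drawer cabinet at the right of the bench, 0.22 m high; it stands beyond this x and to the right of this y, an open drawer and knobs reaching up to 0.15 m nearer to the robot. Also fixed at the right, nearer the robot: an open wooden box, its lid standing up to 0.24 m. Pass over both with the fingertips above 0.35 m
There are look-alikes about, which are no part of the job. What is shaped like the green_puck but turquoise is not meant.

How it is judged:
By the outcome, as a careful person would: the job done as asked, in the order asked, and still so for the second after the job is handed in, with the robot touching nothing.
It also fails if it takes over 51 s, if anything falls off the work surface, if the arm or the gripper's body presses on something with over 40 N, if the wrist force passes 120 N, or if a joint passes its speed limit or range.

## Working session

There is one attempt and no reset: what is moved stays moved. The work goes in short steps, Python scripts to look and compute and a tool call to move; the robot and the scene stay as the last step left them, time stands still between calls to the robot, and variables do not carry over. Pictures are saved under pics/ and viewed, at most 10 in all, crops included, and the job is handed in when it is done.

Besides the shell and the picture viewer there is one more tool, called after "Request:" by a JSON object that holds its "op" and its "data", one argument or row to a line. jog_arm: Moves the arm, as the interface text tells. Its arguments: {"type":"object","properties":{"rows":{"type":"array","items":{"type":"array"}},"newtons":{"type":"number"}},"required":["rows"]}

```bash
mkdir -p pics
cat > h.py <<'E'
import numpy as np, cv2
from cell import arm
def cast(c,u,v,z):
    R,_=cv2.Rodrigues(np.array(c["rvec"],float)); t=np.array(c["tvec"],float).ravel()
    o=-R.T@t; d=R.T@np.array([(u-c["cx"])/c["fx"],(v-c["cy"])/c["fy"],1])
    return o+d*(z-o[2])/d[2]
def depthpts(c):
    R,_=cv2.Rodrigues(np.array(c["rvec"],float)); t=np.array(c["tvec"],float).ravel()
    v,u=np.mgrid[:420,:560]; d=c["depth"]
    P=np.stack([(u-c["cx"])/c["fx"]*d,(v-c["cy"])/c["fy"]*d,d],-1)
    return (P-t)@R
E
python3 - <<'E'
from h import *
import pickle
for n in("top","scene"):
    c=arm.get_image(n); pickle.dump(c,open(n+".pkl","wb"))
    cv2.imwrite(f"pics/{n}.png",cv2.cvtColor(c["img"],cv2.COLOR_RGB2BGR))
    P=depthpts(c); hsv=cv2.cvtColor(c["img"],cv2.COLOR_RGB2HSV)
    hi=(P[...,2]>.03)&(P[...,2]<.075)&(hsv[...,1]>100)&(c["depth"]>0)
    for h in range(0,180,10):
        m=(hi&(hsv[...,0]>=h)&(hsv[...,0]<h+10)).astype(np.uint8)
        k,l,s,ce=cv2.connectedComponentsWithStats(m)
        for i in range(1,k):
            if s[i,4]>60: print(n,h,s[i],ce[i].round(1),np.median(P[l==i],0).round(3),cast(c,*ce[i],.059).round(3))
s=arm.observe();print(s["clock"],s["position"],s["ee_rot"],s["force"],s["width"])
E
```

```text
top 0 [144 187  20  21 282] [153.4 196.7] [0.581 0.328 0.058] [0.581 0.328 0.059]
top 10 [392 152  41  85 369] [399.  198.1] [ 0.569 -0.338  0.054] [ 0.572 -0.348  0.059]
top 10 [383 247  26  14 307] [395.7 253.3] [ 0.421 -0.334  0.057] [ 0.421 -0.334  0.059]
top 10 [153 252  42  27 828] [174.5 265.5] [0.391 0.269 0.037] [0.392 0.267 0.059]
top 10 [371 284  53  14 373] [396.8 290.2] [ 0.321 -0.335  0.051] [ 0.321 -0.333  0.059]
top 10 [ 464  289   92   66 1695] [511.8 322.6] [ 0.229 -0.647  0.065] [ 0.233 -0.639  0.059]
top 10 [ 146  297   30   94 1141] [163.2 344.5] [0.184 0.292 0.067] [0.183 0.295 0.059]
top 10 [240 376  64  38 440] [271.2 389.8] [0.071 0.008 0.049] [0.064 0.008 0.059]
top 20 [343 203  20  20 308] [352.3 212.9] [ 0.532 -0.218  0.058] [ 0.532 -0.218  0.059]
top 40 [255 231  19  18 121] [265.9 243. ] [0.449 0.019 0.058] [0.451 0.019 0.059]
top 50 [208 176  19  19 252] [217.1 184.8] [0.613 0.153 0.058] [0.613 0.153 0.059]
top 50 [255 231  18  15 117] [262.9 235.8] [0.473 0.03  0.058] [0.471 0.028 0.059]
top 110 [282 174  19  19 253] [291.4 182.8] [ 0.617 -0.051  0.058
[... 1157 characters left out ...]
[-0.004 -0.091  0.059]
scene 10 [115 356  36  23 184] [132.5 367.9] [-0.043 -0.067  0.05 ] [-0.047 -0.073  0.059]
scene 10 [ 99 359  18  14  62] [108.9 364.7] [-0.071 -0.033  0.068] [-0.066 -0.026  0.059]
scene 20 [325 250  20  18 291] [334.8 258.5] [ 0.52  -0.228  0.057] [ 0.514 -0.231  0.059]
scene 60 [237 209  16  14 176] [244.5 215.6] [0.599 0.137 0.053] [0.589 0.13  0.059]
scene 60 [240 239  19  16 234] [248.6 246.9] [0.448 0.009 0.055] [0.442 0.004 0.059]
scene 110 [290 224  18  15 178] [298.8 231.5] [ 0.602 -0.066  0.053] [ 0.591 -0.072  0.059]
0.1 [0.27662124 0.55994038 0.22604613] [-7.14378033e-01 -3.05906498e+00  2.11777547e-03] [0.26523642 0.15556545 0.21037922] 1.0042352168768545
```

View pics/top.png

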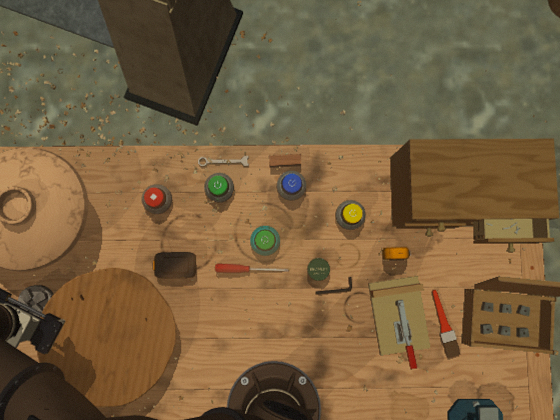

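View pics/scene.png

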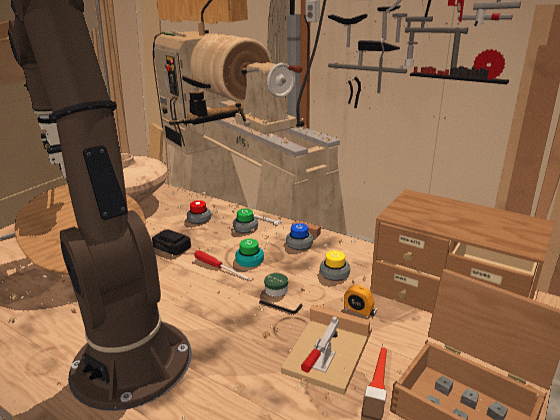

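Top view: blue button at pixel (291,183), green (217,185), yellow (352,213), red (153,197). The turquoise look-alike is at (264,240), and the cabinet's near left corner is around (392,225). I'll close the fingers and move towards blue.

Request:
{"op": "jog_arm", "data": {
  "rows": [
    [[3, -5, 0], [0, 0, 0], 0],
    [[6, -10, 0], [0, 0, 0], 0],
    [[9, -16, 0], [0, 0, 0], 0],
    [[12, -21.5, 0], [0, 0, 0], 0],
    [[15, -27, 0], [0, 0, 0], 0],
    [[18, -32.5, 0], [0, 0, 0], 0],
    [[21, -38, 0], [0, 0, 0], 0],
    [[24, -43, 0], [0, 0, 0], 0]
  ]
}}

```text
clock: 1.1
position: [0.5168, 0.1293, 0.2267]
ee_rot: [-0.714, -3.059, -0.0]
force: [1.1, 0.5, 0.0]
width: 0.178
gripper_force: 0.0
```

Request:
{"op": "jog_arm", "data": {
  "rows": [
    [[3, -5, -1], [0, 0, 0], 0],
    [[6, -10, -2], [0, 0, 0], 0],
    [[9, -15, -3], [0, 0, 0], 0],
    [[10, -18.2, -4], [0, 0, 0], 0],
    [[10, -18.2, -4], [0, 0, 0], 0],
    [[10, -18.2, -4], [0, 0, 0], 0]
  ]
}}

```text
clock: 1.85
position: [0.616, -0.0498, 0.1865]
ee_rot: [-0.713, -3.059, -0.001]
force: [-0.0, 1.0, -0.1]
width: 0.007
gripper_force: 0.0
```

```bash
cat > w.py <<'E'
from h import *
import sys
def wrist(name):
    s=arm.observe(); c=arm.get_image("wrist")
    R,_=cv2.Rodrigues(np.array(s["ee_rot"])); M=np.array(c["mount"])
    print("t",round(s["clock"],2),"pos",s["position"].round(4),"rot",np.round(s["ee_rot"],3),"F",s["force"].round(1),"w",round(s["width"],2))
    v,u=np.mgrid[:420,:560]; d=c["depth"].astype(float)
    P=np.stack([(u-c["cx"])/c["fx"]*d,(v-c["cy"])/c["fy"]*d,d],-1)
    P=(P@M[:3,:3].T+M[:3,3])@R.T+s["position"]
    print("cam off", (R@M[:3,3]).round(3))
    hsv=cv2.cvtColor(c["img"],cv2.COLOR_RGB2HSV)
    for nm,a,b in(("blue",100,130),("green",40,80),("yellow",20,34)):
        m=((hsv[...,0]>=a)&(hsv[...,0]<b)&(hsv[...,1]>100)&(d>0)&(P[...,2]>.035)&(P[...,2]<.075)).astype(np.uint8)
        k,l,st,ce=cv2.connectedComponentsWithStats(m)
        for i in range(1,k):
            if st[i,4]>400:
                Q=P[l==i]; z=np.percentile(Q[:,2],90); T=Q[abs(Q[:,2]-z)<.004].astype(np.float32)
                (x,y),r=cv2.minEnclosingCircle(T[:,:2].copy())
                print(nm,st[i],ce[i].round(0),"z",z.round(4),"circ",round(x,4),round(y,4),round(r,4),"mean",T.mean(0).round(4))
    cv2.imwrite(f"pics/{name}.png",cv2.cvtColor(c["img"],cv2.COLOR_RGB2BGR))
wrist(sys.argv[1])
E
python3 w.py w1
python3 - <<'E'
from h import *
import pickle
for n in("top","scene"):
    P=depthpts(pickle.load(open(n+".pkl","rb"))); Q=P[(P[...,2]>.1)&(P[...,2]<.24)&(P[...,0]>.3)&(P[...,0]<1)&(P[...,1]<-.1)&(P[...,1]>-.9)]
    Z=Q[(Q[:,2]>.2)&(Q[:,0]>.45)]
    print(n,Q.min(0),Q.max(0),Z.min(0),Z.max(0))
E
```

```text
t 1.85 pos [ 0.616  -0.0498  0.1865] rot [-7.130e-01 -3.059e+00 -1.000e-03] F [-0.   1.  -0.1] w 0.01
cam off [-0.074  0.036  0.157]
blue [ 249  177   53   55 2083] [275. 204.] z 0.059 circ 0.6188 -0.055 0.0267 mean [ 0.618  -0.0547  0.058 ]
green [ 241    0   65   45 1846] [274.  20.] z 0.0592 circ 0.4633 0.0203 0.0266 mean [0.4725 0.0157 0.0581]
green [ 443   75   63   62 2799] [474. 105.] z 0.0592 circ 0.6146 0.1501 0.0273 mean [0.6137 0.1489 0.0581]
yellow [  62  174   65   55 2561] [ 94. 201.] z 0.0588 circ 0.5345 -0.2212 0.0271 mean [ 0.5336 -0.2194  0.0579]
top [ 0.30735879 -0.74479848  0.10000792] [ 0.6990203  -0.27318866  0.23309377] [ 0.45098658 -0.70087594  0.2000201 ] [ 0.6990203  -0.33554572  0.2279689 ]
scene [ 0.30358524 -0.76201936  0.10000199] [ 0.70377949 -0.27757769  0.23024506] [ 0.45000342 -0.70103853  0.2000219 ] [ 0.70377949 -0.34082775  0.22326074]
```

View pics/w1.png

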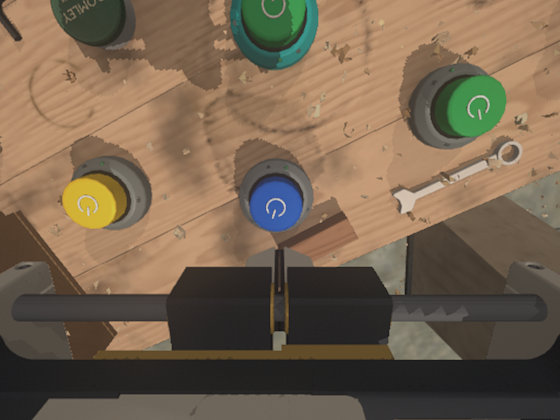

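The wrist view shows blue at (275,204), yellow at (94,201), green at (474,105) and the turquoise decoy at (274,20). Blue is at (0.618,-0.054), so I'll press it now.

Request:
{"op": "jog_arm", "data": {
  "rows": [
    [[0.2, -0.4, -5], [0, 0, 0], 0],
    [[0.2, -0.4, -9.5], [0, 0, 0], 0],
    [[0.2, -0.4, -11.5], [0, 0, 0], 0],
    [[0.2, -0.4, -12.3], [0, 0, 0], 0],
    [[0.2, -0.4, -12.8], [0, 0, 0], 0],
    [[0.2, -0.4, -13.3], [0, 0, 0], 0],
    [[0.2, -0.4, -13.7], [0, 0, 0], 0],
    [[0.2, -0.4, -13.7], [0, 0, 0], 0]
  ]
}}

```text
clock: 2.9
position: [0.6188, -0.0544, 0.0501]
ee_rot: [0.714, 3.058, 0.001]
force: [0.4, 2.2, 1.9]
width: 0.002
gripper_force: 1.2
```

Request:
{"op": "jog_arm", "data": {
  "rows": [
    [[0, 0, -0.3], [0, 0, 0], 0],
    [[0, 0, -0.5], [0, 0, 0], 0],
    [[0, 0, -0.6], [0, 0, 0], 0],
    [[0, 0, -0.6], [0, 0, 0], 0]
  ]
}}

```text
clock: 3.4
position: [0.6189, -0.0547, 0.0441]
ee_rot: [0.714, 3.058, 0.001]
force: [0.9, 3.3, 6.5]
width: 0.005
gripper_force: 3.1
```

Blue is at its end stop, since the force rose to 6.5 N. I'll lift and go to green.

Request:
{"op": "jog_arm", "data": {
  "rows": [
    [[0, 0, 3], [0, 0, 0], 0],
    [[0, 0, 9], [0, 0, 0], 0],
    [[0, 4, 12], [0, 0, 0], 0],
    [[-0.2, 10, 12], [0, 0, 0], 0],
    [[-0.5, 16, 12], [0, 0, 0], 0],
    [[-0.5, 20.4, 12], [0, 0, 0], 0],
    [[-0.5, 20.4, 12], [0, 0, 0], 0],
    [[-0.5, 20.4, 12], [0, 0, 0], 0]
  ]
}}

```text
clock: 4.4
position: [0.6131, 0.1479, 0.1632]
ee_rot: [-0.715, -3.059, 0.003]
force: [0.1, 0.3, -0.2]
width: 0.006
gripper_force: 0.0
```

```bash
python3 w.py w2
```

```text
t 4.4 pos [0.6131 0.1479 0.1632] rot [-7.150e-01 -3.059e+00  3.000e-03] F [ 0.1  0.3 -0.2] w 0.01
cam off [-0.074  0.037  0.157]
blue [  86  265   54   30 1106] [112. 280.] z 0.0468 circ 0.617 -0.0525 0.0262 mean [ 0.609  -0.0479  0.0458]
green [  34   87   77   65 3716] [ 72. 119.] z 0.0589 circ 0.4629 0.0213 0.027 mean [0.4631 0.0226 0.058 ]
green [ 254  177   57   59 2416] [282. 206.] z 0.059 circ 0.6147 0.1504 0.0267 mean [0.6134 0.1512 0.058 ]
```

The blue cap now sits at 47 mm, so it is fully latched. Next I'll press green.

Request:
{"op": "jog_arm", "data": {
  "rows": [
    [[0.1, 0.2, -5], [0, 0, 0], 0],
    [[0.1, 0.2, -8.5], [0, 0, 0], 0],
    [[0.1, 0.2, -10], [0, 0, 0], 0],
    [[0.1, 0.2, -10.5], [0, 0, 0], 0],
    [[0.1, 0.2, -11], [0, 0, 0], 0],
    [[0.1, 0.2, -11.5], [0, 0, 0], 0],
    [[0.1, 0.2, -11.9], [0, 0, 0], 0],
    [[0.1, 0.2, -11.9], [0, 0, 0], 0]
  ]
}}

```text
clock: 5.45
position: [0.6151, 0.1509, 0.0451]
ee_rot: [0.715, 3.058, 0.0]
force: [0.3, -2.7, 4.7]
width: 0.003
gripper_force: 2.1
```

Request:
{"op": "jog_arm", "data": {
  "rows": [
    [[0, 0, 0], [0, 0, 0], 0],
    [[0, 0, 0], [0, 0, 0], 0]
  ]
}}

```text
clock: 5.7
position: [0.6149, 0.1512, 0.0451]
ee_rot: [0.714, 3.058, 0.001]
force: [1.7, -3.0, 4.3]
width: 0.002
gripper_force: 2.1
```

Request:
{"op": "jog_arm", "data": {
  "rows": [
    [[0, 0, 3], [0, 0, 0], 0],
    [[0, 0, 9], [0, 0, 0], 0],
    [[0, -3, 14], [0, 0, -8], 0],
    [[-1, -8, 15], [0, 0, -16], 0],
    [[-2, -14, 15], [0, 0, -24], 0],
    [[-3.5, -20, 15], [0, 0, -32], 0],
    [[-5, -26, 15], [0, 0, -40], 0],
    [[-6.5, -31, 15], [0, 0, -48], 0]
  ]
}}

```text
clock: 6.7
position: [0.5482, -0.16, 0.1944]
ee_rot: [-1.902, -2.499, -0.001]
force: [0.7, -0.5, -0.3]
width: 0.006
gripper_force: 0.0
```

Request:
{"op": "jog_arm", "data": {
  "rows": [
    [[-0.8, -3, -1], [0, 0, -8], 0],
    [[-1.6, -6, -3], [0, 0, -16], 0],
    [[-1.6, -6.1, -3], [0, 0, -16], 0],
    [[-1.6, -6.1, -3], [0, 0, -16], 0]
  ]
}}

```text
clock: 7.2
position: [0.5336, -0.2184, 0.1646]
ee_rot: [-2.223, -2.218, -0.001]
force: [-0.2, 0.9, 0.1]
width: 0.008
gripper_force: 0.0
```

```bash
python3 w.py w3
```

```text
t 7.2 pos [ 0.5336 -0.2184  0.1646] rot [-2.223e+00 -2.218e+00 -1.000e-03] F [-0.2  0.9  0.1] w 0.01
cam off [0.001 0.083 0.157]
blue [ 348    0   69   49 2601] [381.  22.] z 0.0472 circ 0.6185 -0.0562 0.0267 mean [ 0.6179 -0.0637  0.0461]
yellow [ 250  180   57   59 2485] [278. 209.] z 0.0589 circ 0.5334 -0.2215 0.0268 mean [ 0.5336 -0.2202  0.0579]
```

View pics/w3.png

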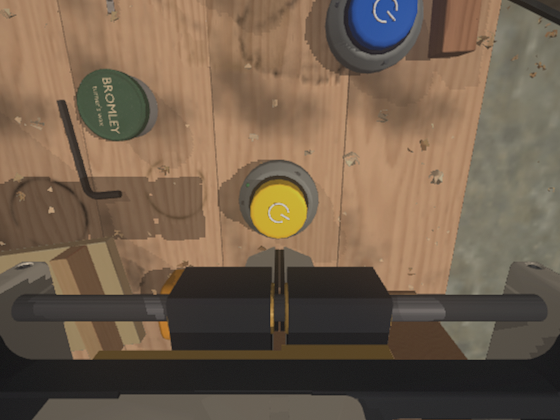

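The yellow button is at (278,209), with the tape measure and cabinet below and outside the hand's footprint. I'll press yellow.

Request:
{"op": "jog_arm", "data": {
  "rows": [
    [[0, -0.2, -5], [0, 0, 0], 0],
    [[0, -0.2, -8.5], [0, 0, 0], 0],
    [[0, -0.2, -10], [0, 0, 0], 0],
    [[0, -0.2, -10.5], [0, 0, 0], 0],
    [[0, -0.2, -11], [0, 0, 0], 0],
    [[0, -0.2, -11.5], [0, 0, 0], 0],
    [[0, -0.2, -12], [0, 0, 0], 0],
    [[0, -0.2, -12], [0, 0, 0], 0]
  ]
}}

```text
clock: 8.25
position: [0.5341, -0.2217, 0.045]
ee_rot: [2.226, 2.215, 0.001]
force: [2.0, 2.8, 5.2]
width: 0.006
gripper_force: 2.3
```

Request:
{"op": "jog_arm", "data": {
  "rows": [
    [[0, 0, 0], [0, 0, 0], 0],
    [[0, 0, 0], [0, 0, 0], 0]
  ]
}}

```text
clock: 8.5
position: [0.5339, -0.2218, 0.0451]
ee_rot: [2.226, 2.215, 0.001]
force: [2.0, 2.5, 3.9]
width: 0.002
gripper_force: 2.2
```

Now I'll lift, move back to mid-bench, and check from the wrist and top cameras.

Request:
{"op": "jog_arm", "data": {
  "rows": [
    [[0, 0, 3], [0, 0, 0], 0],
    [[0, 0, 9], [0, 0, 0], 0],
    [[-1, 2, 15], [0, 0, 0], 0],
    [[-3, 7, 19], [0, 0, 0], 0],
    [[-6, 12, 21], [0, 0, 0], 0],
    [[-9, 17, 22], [0, 0, 0], 0],
    [[-9, 17, 22], [0, 0, 0], 0],
    [[-9, 17, 22], [0, 0, 0], 0]
  ]
}}

```text
clock: 9.5
position: [0.4432, -0.0524, 0.2647]
ee_rot: [2.227, 2.216, -0.0]
force: [-0.2, -1.1, -0.5]
width: 0.002
gripper_force: 0.0
```

```bash
python3 w.py w4
python3 - <<'E'
from h import *
c=arm.get_image("top"); cv2.imwrite("pics/top2.png",cv2.cvtColor(c["img"],cv2.COLOR_RGB2BGR))
P=depthpts(c); hsv=cv2.cvtColor(c["img"],cv2.COLOR_RGB2HSV)
for n,(u,v) in dict(blue=(291,183),green=(217,185),yellow=(352,213),red=(153,197)).items():
    w=np.s_[v-4:v+5,u-4:u+5]; print(n,np.median(P[w].reshape(-1,3),0).round(4),np.median(hsv[w].reshape(-1,3),0))
E
```

```text
t 9.5 pos [ 0.4432 -0.0524  0.2647] rot [ 2.227  2.216 -0.   ] F [-0.2 -1.1 -0.5] w 0.0
cam off [0.001 0.083 0.157]
blue [ 393  163   42   41 1252] [414. 183.] z 0.0472 circ 0.6184 -0.0543 0.0272 mean [ 0.6175 -0.0541  0.0461]
green [408   0  52  27 961] [433.  11.] z 0.0474 circ 0.6136 0.1456 0.0261 mean [0.6134 0.1374 0.0462]
green [ 272  100   45   47 1515] [294. 123.] z 0.0593 circ 0.4628 0.0204 0.0265 mean [0.4624 0.021  0.0582]
blue [ 0.6182 -0.0515  0.047 ] [113. 134. 151.]
green [0.6136 0.1546 0.0469] [ 56. 142. 145.]
yellow [ 0.533  -0.2195  0.0463] [ 26. 239. 193.]
red [0.5803 0.3288 0.0589] [  5. 193. 183.]
```

View pics/top2.png

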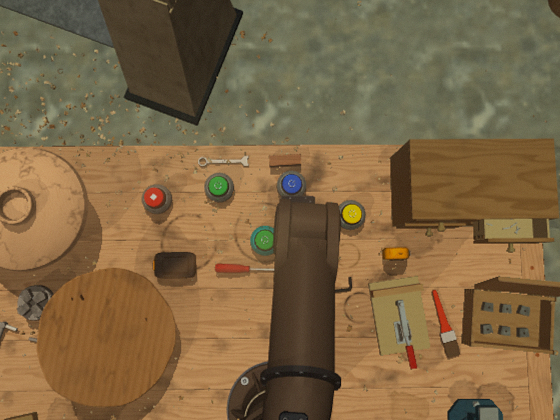

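The blue (291,183), green (217,185) and yellow (352,213) caps all sit at about 47 mm, so they are latched. Red is still out at 59 mm, nothing in view has moved, and the arm is clear.

```bash
python3 -c "
from cell import arm
print(arm.sign_off())"
```

```text
the job is handed in; nothing more can be done
None
```

I pressed the blue, green and yellow buttons in that order; the last camera check showed all three latched fully down and the red stop button still out, and I handed the job in at about 10 s on the robot's clock.

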